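# Bolt the equipment case shut

## Robot

A 7-joint arm with a two-finger parallel gripper is mounted at the origin on a cart in front of the work surface, level with it; the furniture and walls round the work are solid. World frame = base frame: x ahead of the robot, y to its left, z up, the work surface at z = 0. Lengths are in m, angles in rad, forces in N, time in s.
With the tool pointing down it reaches from about 0.35 to 0.9 m from the base axis. Payload 19.9 kg.
Tool frame: the origin (TCP) lies midway between the tips of the shut fingers; the grasp point (between the pads) lies 19 mm behind it; z points along the fingers, y is the line along which they close (so a half turn about z gives the same grasp; the last joint's range is limited). The gripper opens to 94 mm and grips with 3 to 60 N. Pads are 16 mm wide; open, the fingers measure 119 mm over their backs; the gripper's body (75 mm by 177 mm) begins 78 mm behind the grasp point.
Start: joints at [-1.312, 0.417, -0.01, 1.614, 0.005, 1.111, -0.053], TCP at [0.185, 0.597, 0.205] pointing down, gripper open.
Joint ranges: [-2.81, 2.81], [-0.39, 2.02], [-1.27, 1.25], [0.06, 2.57], [-1.19, 4.33], [0.19, 2], [-2.82, 2.82]. Speed limits (rad/s): [1.89, 1.89, 2.39, 2.39, 3.01, 3.01, 3.01].

## Interface

Orientations are given as [roll, pitch, yaw] about the fixed x, y, z axes, in that order (R = Rz(yaw) Ry(pitch) Rx(roll)).
In Python, from station import read_state, read_camera, camera_info, close_job, boxes_of, spot_point gives the robot as it stands.
- The arm moves only by the shell command python3 -m pendant 'ROWS'. ROWS is JSON, a list of rows, each an object of numbers: "hand": the opening in per cent of the stroke, from 0 (shut) to 100 (fully open); "dx", "dy", "dz": the shift along the tool's x, y, z in m; "yaw": the turn about the tool's z in degrees. A call has exactly 8 rows; each row shifts and turns the commanded pose from where the row before left it, along the tool's axes as they then stand; what a row does not reach is not made up. A row lasts 1/10 s, in which the tool goes at most 50 mm and 8.59 degrees, less where a joint would pass 70% of its speed; a pose out of reach is approached as far as the arm can. A call with a gripper value outside its range is refused whole. The fingers move at their own pace and stop on an object; the grip force is fixed at half the most. Time passes only in rows, so rows that do not move let the fingers close, or fill a call up. It gives the time, the measured TCP pose, the force, the opening and the grip force at its end, in the units of the state.
- read_state(): the state, without advancing time (a new reading comes with each control period).
- read_camera(name): name is "side" or "top" or "wrist"; returns (picture, depth): 480x640x3 uint8, red, green, blue; 480x640 float32, m along the optical axis (not along the pixel's ray), 0 where there is no reading.
- camera_info(name): a dict with "fx", "fy", "cx", "cy" (pixels), "rvec" (rotation vector, rad) and "tvec" (3), from world to camera coordinates, as OpenCV has them. Camera axes: x right, y down, z forward; pixel columns grow to the right and rows downward; lengths in m; the calibration is good to about 2 mm. A picture is of the moment at which its call begins: read the wrist's pose just before it. camera_info takes no time and is no camera call; for the wrist camera it gives the pose at the moment of the call.
- close_job(): hands the job in; it is judged then, once.
Trained networks look in the newest picture that a camera, given by its name, has taken for a name from the list of things; names that differ only in an ending like _2 or _b are one class to them, and where a whole thing is asked for, a point or a joint stands for the part that bears it (a point fixed in the world has none). Each returns a list of dicts, best first, with "score" (0 to 1); they miss things now and then, are a little off and sometimes report something else, mostly with a low value. They report only what shows in the picture. A call takes as long as a camera call.
- boxes_of(camera, name): "position" ([x, y, z] in m, in the coordinates of the camera as it stood for that picture, good to about 4 mm: the middle of the surface that is visible of it).
- spot_point(camera, name): "position" ([x, y, z] in m, in the coordinates of the camera as it stood for that picture, good to about 4 mm: a listed point, or the origin of a listed thing).
The state is a dict: "t": time; "qpos": joint angles; "joint_velocities": joint speeds; "effort": joint torques, N m; "ee_pos": TCP position; "tool_rot": TCP orientation; "force": force on the tool from outside, world axes, zero at the start; "moment": the same for the moment, N m; "opening": finger opening in m; "gripper_force": force on a finger pad.
Only numpy, scipy, OpenCV 4.12 (cv2) and the standard library are available. Lean on these libraries where they do the work, as an engineer would, in place of code of your own. Each camera call takes 0.05 s, during which the arm holds its last target. There are 200 camera calls.

## Task

Bolt the plywood case shut: lift the bolt's red-knobbed handle out of its notch, slide the bolt across into the keeper until the handle is over the brass catch's notch, and drop the handle fully down into that notch, then let go. The brass catch is adjustable, so find its notch by feel and work gently, never pushing the handle against the catches with more than 15 N; leave the tape, the carton and the battery as they are.

Things in the scene. Friction and masses are not known exactly. Their poses are not given: they have to be found in the camera images.
- case: Plywood case, 184x320x60 mm, fixed. Origin at the centre of its underside, y along it, z up. The lid ends at a seam at y = +69 mm; beyond it is a fixed deck with the keeper. It carries two upright notched strips (catches), a steel one at home and a brass one that is adjustable along y, both on the -x side of the bolt and reaching at most 30 mm above the bolt's axis.
- bolt_plate: Steel base plate of the barrel bolt on the lid. Origin on the lid under the bolt's axis, level with the home notch's middle; axes parallel to the case's. The bolt's axis runs along y, 24 mm above the origin; its 8 mm thick handle rod stands out to the -x side and can drop only into a notch.
- home_notch (a point): Point on the bolt's axis (24 mm above bolt_plate's origin) beside the steel catch, which stands 17 to 21 mm to the -x side. Its notch, 12 mm wide, is centred here. Its rim from y = 6 to 40 mm is passed only with a handle reading over 0.43; its end on the -y side is higher.
- keeper (a point): Middle of the keeper staple on the deck, on the bolt's axis, 122 mm along +y from the home notch. The brass catch stands before it, 22 to 26 mm to the -x side of the axis. Its notch, 11 mm wide and 12 mm deep, is centred anywhere from 46 to 80 mm along +y from the home notch: not measured, to be felt for.
- bolt_slide (a joint): How far the bolt has slid along +y of the plate to the keeper, in m; 0 = handle in the middle of the home notch, at most 0.088. A few newtons of friction; stays where left. Just past its notch the brass catch stands 13 mm higher and stops a handle that reads under about 0.58; the handle is then 1.5 mm beyond the notch's middle.
- bolt_handle (a joint): Angle of the handle about the bolt's axis, rad; 0 = dropped fully down (the rod then points to -x and 0.45 rad above level), growing as it is lifted, to 1.15. Falls by its own weight. The rim before the brass notch holds it off at about 0.33, the steel rim at about 0.43.
- knob (a point): Centre of the red ball knob, 18 mm across, at the end of the handle, 68 mm from the bolt's axis. With the handle reading a and slide s it is at x = -0.068 cos(0.45 + a), y = s, z = 0.024 + 0.068 sin(0.45 + a) from bolt_plate's origin.
- tape: Roll of black insulating tape, 62 mm across, 19 mm high, lying loose on the lid; origin at the centre of its underside.
- carton: White and red carton, 50 x 85 x 32 mm, loose on the lid; origin at the centre of its underside.
- battery: 9 V block battery, 26 x 50 x 17 mm, loose on the bench in front of the case; origin at the centre of its underside.

How it is judged:
By the outcome, as a careful person would: the job done as asked, in the order asked, and still so for the second after the job is handed in, with the robot touching nothing.
It also fails if it takes over 43 s, if anything falls off the work surface, if the arm or the gripper's body presses on something with over 40 N, if the wrist force passes 120 N, or if a joint passes its speed limit or range.

## Working session

There is one attempt and no reset: what is moved stays moved. The work goes in short steps, Python scripts to look and compute and a shell command to move; the robot and the scene stay as the last step left them, time stands still between calls to the robot, and variables do not carry over. Pictures are saved under pics/ and viewed, at most 10 in all, crops included, and the job is handed in when it is done.

```bash
ls; mkdir -p pics; cat > h.py <<'E'
import numpy as np, cv2
from station import *
def w(cam,p):
    c=camera_info(cam);R=cv2.Rodrigues(np.array(c['rvec']))[0]
    return R.T@(np.array(p)-np.array(c['tvec']).ravel())
E
python3 - <<'E'
from h import *
s=read_state();print({k:np.round(s[k],3) for k in('t','ee_pos','tool_rot','force','opening')})
for c in('top','side'):
    im,d=read_camera(c);cv2.imwrite(f'pics/{c}.png',im[:,:,::-1])
    for n in('bolt_plate','home_notch','keeper','knob','case','tape','carton','battery'):
        r=spot_point(c,n)
        print(c,n,[(np.round(w(c,q['position']),3).tolist(),round(q['score'],2)) for q in r[:2]])
E
```

```text
pics
{'t': np.float64(0.0), 'ee_pos': array([0.184, 0.597, 0.205]), 'tool_rot': array([-3.14 ,  0.   ,  2.842]), 'force': array([ 0.658, -0.364,  0.395]), 'opening': np.float64(0.094)}
top bolt_plate [([0.542, -0.148, 0.058], 0.97)]
top home_notch [([0.539, -0.147, 0.081], 0.95)]
top keeper [([0.53, -0.025, 0.085], 0.92), ([0.418, -0.242, 0.0], 0.62)]
top knob [([0.48, -0.155, 0.109], 0.62), ([0.61, -0.043, 0.059], 0.57)]
top case [([0.56, -0.117, -0.001], 0.56), ([0.537, -0.146, 0.08], 0.36)]
top tape [([0.616, -0.205, 0.06], 0.97)]
top carton [([0.609, -0.038, 0.055], 0.9)]
top battery [([0.416, -0.241, -0.001], 0.69)]
side bolt_plate [([0.541, -0.151, 0.061], 0.89)]
side home_notch [([0.54, -0.15, 0.08], 0.74)]
side keeper [([0.53, -0.022, 0.084], 0.74)]
side knob [([0.478, -0.15, 0.114], 0.76), ([0.615, -0.208, 0.058], 0.56)]
side case [([0.557, -0.118, -0.001], 0.7)]
side tape [([0.615, -0.212, 0.058], 0.93)]
side carton [([0.603, -0.046, 0.058], 0.83)]
side battery []
```

View pics/top.png

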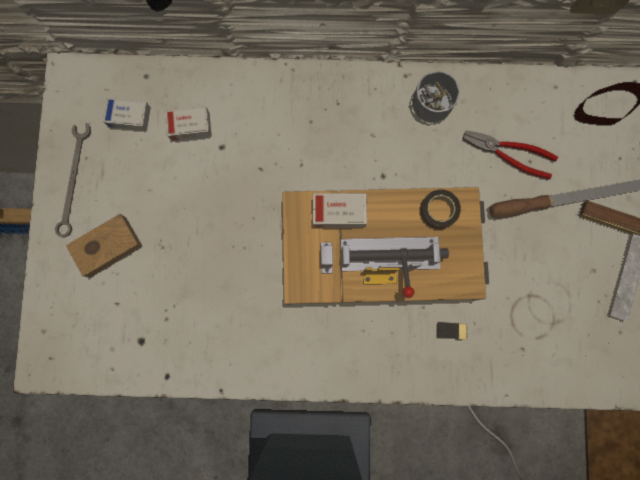

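View pics/side.png

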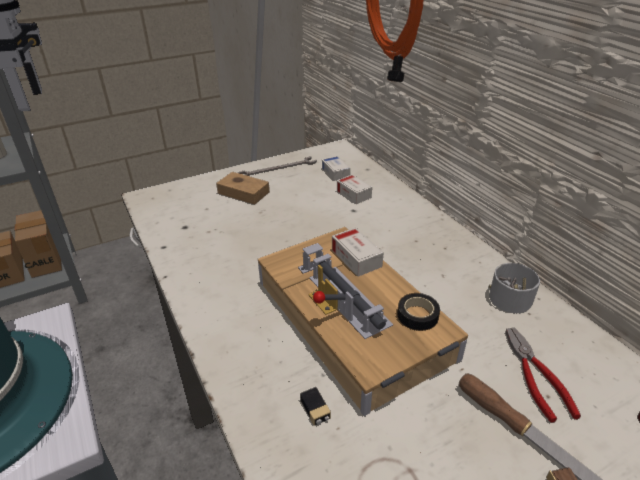

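Top view: case spans about (283–487, 188–305), knob at (408,292), keeper at (327,257), brass strip at (380,277). Tape is at (440,208), the carton at (340,210) and the battery at (451,330). The side view agrees: the handle is in the home notch, knob at (320,297). The networks' positions match both pictures, so I'm moving over the knob.

```bash
R='[{"dx":-0.025,"dy":-0.031,"dz":0,"yaw":0,"hand":55},{"dx":-0.025,"dy":-0.031},{"dx":-0.025,"dy":-0.031},{"dx":-0.025,"dy":-0.031},{"dx":-0.025,"dy":-0.031},{"dx":-0.025,"dy":-0.031},{"dx":-0.025,"dy":-0.031},{"dx":-0.025,"dy":-0.031}]' ; unset R
python3 -m pendant '[{"dx":-0.025,"dy":-0.031,"hand":55},{"dx":-0.025,"dy":-0.031,"hand":55},{"dx":-0.025,"dy":-0.031,"hand":55},{"dx":-0.025,"dy":-0.031,"hand":55},{"dx":-0.025,"dy":-0.031,"hand":55},{"dx":-0.025,"dy":-0.031,"hand":55},{"dx":-0.025,"dy":-0.031,"hand":55},{"dx":-0.025,"dy":-0.031,"hand":55}]'
python3 -m pendant '[{"dx":-0.025,"dy":-0.031,"hand":55},{"dx":-0.025,"dy":-0.031,"hand":55},{"dx":-0.025,"dy":-0.031,"hand":55},{"dx":-0.025,"dy":-0.031,"hand":55},{"dx":-0.025,"dy":-0.031,"hand":55},{"dx":-0.025,"dy":-0.031,"hand":55},{"dx":-0.025,"dy":-0.031,"hand":55},{"dx":-0.025,"dy":-0.031,"hand":55}]'
```

```text
validation failed for argument at $[0]...
validation failed for argument at $[0]...
```

```bash
python3 -m pendant '[{"hand":55,"dx":-0.025,"dy":-0.031,"dz":0,"yaw":0},{"hand":55,"dx":-0.025,"dy":-0.031,"dz":0,"yaw":0},{"hand":55,"dx":-0.025,"dy":-0.031,"dz":0,"yaw":0},{"hand":55,"dx":-0.025,"dy":-0.031,"dz":0,"yaw":0},{"hand":55,"dx":-0.025,"dy":-0.031,"dz":0,"yaw":0},{"hand":55,"dx":-0.025,"dy":-0.031,"dz":0,"yaw":0},{"hand":55,"dx":-0.025,"dy":-0.031,"dz":0,"yaw":0},{"hand":55,"dx":-0.025,"dy":-0.031,"dz":0,"yaw":0}]'
```

```text
t: 1.7
ee_pos: [0.3028, 0.2996, 0.2056]
tool_rot: [3.141, 0.0, 2.842]
force: [0.8, 0.4, 0.5]
opening: 0.0513
gripper_force: 0.0
```

```bash
python3 -m pendant '[{"hand":55,"dx":-0.025,"dy":-0.031,"dz":0,"yaw":0},{"hand":55,"dx":-0.025,"dy":-0.031,"dz":0,"yaw":0},{"hand":55,"dx":-0.025,"dy":-0.031,"dz":0,"yaw":0},{"hand":55,"dx":-0.025,"dy":-0.031,"dz":0,"yaw":-4},{"hand":55,"dx":-0.028,"dy":-0.030,"dz":0,"yaw":-4},{"hand":55,"dx":-0.030,"dy":-0.027,"dz":0,"yaw":-4},{"hand":55,"dx":-0.030,"dy":-0.025,"dz":0,"yaw":-4},{"hand":55,"dx":-0.030,"dy":-0.025,"dz":0,"yaw":-4}]'
python3 - <<'E'
from h import *
s=read_state();print({k:np.round(s[k],4) for k in('t','ee_pos','tool_rot','force')})
im,d=read_camera('wrist');cv2.imwrite('pics/w1.png',im[:,:,::-1])
for n in('bolt_plate','home_notch','keeper','knob'):
    print(n,[(np.round(w('wrist',q['position']),4).tolist(),round(q['score'],2)) for q in spot_point('wrist',n)[:2]])
# red knob, 3 cams; carton orientation free; case edges via top depth
for c in('wrist','top','side'):
    if c!='wrist': im,d=read_camera(c)
    i=im.astype(int);m=(i[...,0]>110)&(i[...,1]<60)&(i[...,2]<60)&(d>0)
    K=camera_info(c);v,u=np.nonzero(m);z=d[v,u]
    P=np.array([w(c,[(a-K['cx'])/K['fx']*b,(e-K['cy'])/K['fy']*b,b]) for a,e,b in zip(u,v,z)])
    k=(np.abs(P[:,0]-.48)<.03)&(np.abs(P[:,1]+.15)<.03)&(np.abs(P[:,2]-.11)<.03) if len(P) else []
    if np.sum(k): print(c,np.sum(k),P[k].min(0).round(4),P[k].max(0).round(4),u[k].mean(),v[k].mean())
    # case top outline
    if c=='top':
        V,U=np.mgrid[170:330,260:510];Z=d[V,U]
        R=cv2.Rodrigues(np.array(K['rvec']))[0]
        Q=(np.stack([(U-K['cx'])/K['fx']*Z,(V-K['cy'])/K['fy']*Z,Z],-1)-np.array(K['tvec']).ravel())@R
        mm=(Q[...,2]>.045)&(Q[...,2]<.13)
        r=cv2.minAreaRect(Q[mm][:,:2].astype(np.float32)*1000);print(r)
E
```

```text
t: 2.5
ee_pos: [0.4651, 0.0314, 0.2059]
tool_rot: [3.141, 0.001, -3.09]
force: [-0.2, 1.9, -0.6]
opening: 0.0519
gripper_force: 0.0
{'t': np.float64(2.5), 'ee_pos': array([0.4651, 0.0314, 0.2059]), 'tool_rot': array([ 3.1413e+00,  1.0000e-03, -3.0896e+00]), 'force': array([-0.1634,  1.8518, -0.6086])}
bolt_plate [([0.5402, -0.1522, 0.0617], 0.78)]
home_notch [([0.5422, -0.1482, 0.0845], 0.66)]
keeper []
knob [([0.4778, -0.1446, 0.111], 0.96)]
wrist 445 [ 0.4685 -0.1568  0.1099] [ 0.4853 -0.1412  0.1235] 69.56629213483146 253.13707865168539
top 74 [ 0.4719 -0.1556  0.114 ] [ 0.4856 -0.1422  0.1228] 407.5810810810811 291.5945945945946
((558.373779296875, -120.27146911621094), (184.80575561523438, 329.9274597167969), 3.0397274494171143)
side 90 [ 0.4687 -0.1594  0.1125] [ 0.4843 -0.145   0.1226] 318.6333333333333 295.56666666666666
```

View pics/w1.png

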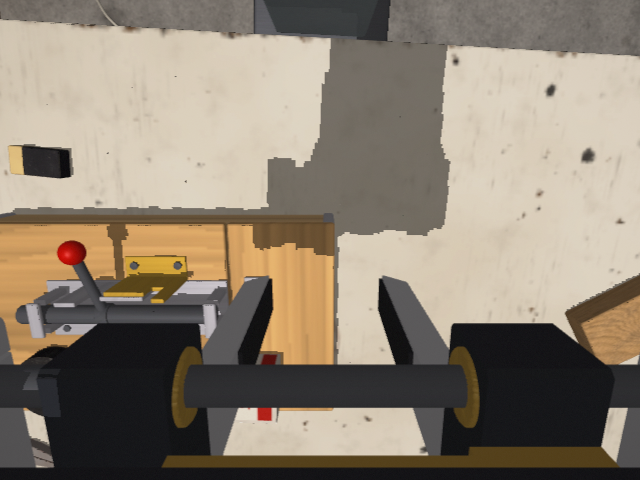

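Wrist view: the knob is at (70,253) and the case yaw is about 3°, which the tool already matches. Going over the knob and down.

```bash
python3 -m pendant '[{"hand":50,"dx":-0.001,"dy":-0.037,"dz":0,"yaw":0},{"hand":50,"dx":-0.001,"dy":-0.037,"dz":0,"yaw":0},{"hand":50,"dx":-0.001,"dy":-0.037,"dz":0,"yaw":0},{"hand":50,"dx":0,"dy":-0.037,"dz":0,"yaw":0},{"hand":50,"dx":0,"dy":-0.034,"dz":0,"yaw":0},{"hand":50,"dx":0,"dy":0,"dz":0.03,"yaw":0},{"hand":50,"dx":0,"dy":0,"dz":0.03,"yaw":0},{"hand":50,"dx":0,"dy":0,"dz":0,"yaw":0}]'
python3 - <<'E'
from h import *
im,d=read_camera('wrist');cv2.imwrite('pics/w2.png',im[:,:,::-1])
s=read_state();print({k:np.round(s[k],4) for k in('t','ee_pos','tool_rot','force')})
i=im.astype(int);m=(i[...,0]>110)&(i[...,1]<60)&(i[...,2]<60)&(d>0)
K=camera_info('wrist');v,u=np.nonzero(m);z=d[v,u]
P=np.array([w('wrist',[(a-K['cx'])/K['fx']*b,(e-K['cy'])/K['fy']*b,b]) for a,e,b in zip(u,v,z)])
k=(np.abs(P-[.477,-.15,.114])<.03).all(1);P=P[k]
print(len(P),P.min(0),P.max(0))
A=np.c_[2*P,np.ones(len(P))];x=np.linalg.lstsq(A,(P**2).sum(1),rcond=None)[0];print('sphere',x[:3],np.sqrt(x[3]+x[:3]@x[:3]))
E
```

```text
t: 3.65
ee_pos: [0.4742, -0.1475, 0.143]
tool_rot: [3.141, -0.005, -3.092]
force: [-0.3, 0.0, 0.4]
opening: 0.0474
gripper_force: 0.0
{'t': np.float64(3.7), 'ee_pos': array([ 0.4752, -0.1479,  0.145 ]), 'tool_rot': array([ 3.1411e+00, -2.6000e-03, -3.0919e+00]), 'force': array([ 0.5078, -0.5742,  0.7805])}
738 [ 0.4715348  -0.16079168  0.11303439] [ 0.48753581 -0.14386501  0.12634633]
sphere [ 0.4803092  -0.15192636  0.11604403] 0.00845363403755622
```

View pics/w2.png

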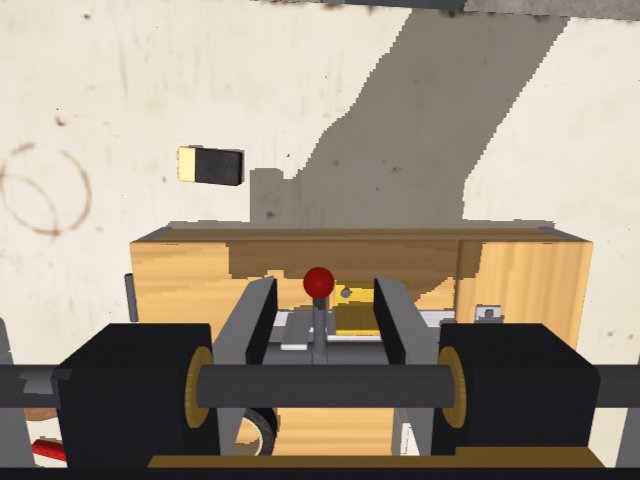

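The knob at (318,283) is between the fingertips and slightly left of their midline. Descending, then partially closing and checking the centring before I grip.

```bash
python3 -m pendant '[{"hand":50,"dx":-0.002,"dy":-0.0015,"dz":0.015,"yaw":0},{"hand":50,"dx":0,"dy":0,"dz":0.015,"yaw":0},{"hand":40,"dx":0,"dy":0,"dz":0.012,"yaw":0},{"hand":30,"dx":0,"dy":0,"dz":0.007,"yaw":0},{"hand":27,"dx":0,"dy":0,"dz":0,"yaw":0},{"hand":27,"dx":0,"dy":0,"dz":0,"yaw":0},{"hand":27,"dx":0,"dy":0,"dz":0,"yaw":0},{"hand":27,"dx":0,"dy":0,"dz":0,"yaw":0}]'
python3 - <<'E'
from h import *
im,d=read_camera('wrist');cv2.imwrite('pics/w3.png',cv2.resize(im[200:400,200:440,::-1],None,fx=3,fy=3))
s=read_state();print({k:np.round(s[k],4) for k in('t','ee_pos','tool_rot','force')})
i=im.astype(int);m=(i[...,0]>90)&(i[...,1]<60)&(i[...,2]<60)&(d>0)
K=camera_info('wrist');v,u=np.nonzero(m);z=d[v,u]
P=np.array([w('wrist',[(a-K['cx'])/K['fx']*b,(e-K['cy'])/K['fy']*b,b]) for a,e,b in zip(u,v,z)])
k=(np.abs(P-[.477,-.15,.114])<.03).all(1);P=P[k]
print(len(P),P.min(0),P.max(0),u[k].min(),u[k].max(),v[k].min(),v[k].max())
A=np.c_[2*P,np.ones(len(P))];x=np.linalg.lstsq(A,(P**2).sum(1),rcond=None)[0];print('sphere',x[:3],np.sqrt(x[3]+x[:3]@x[:3]))
E
```

```text
t: 4.5
ee_pos: [0.4785, -0.1502, 0.0969]
tool_rot: [-3.141, 0.001, -3.092]
force: [-0.5, -0.6, 0.3]
opening: 0.0252
gripper_force: 0.0
{'t': np.float64(4.55), 'ee_pos': array([ 0.4784, -0.1502,  0.0969]), 'tool_rot': array([-3.1415e+00,  6.0000e-04, -3.0923e+00]), 'force': array([-0.4052,  0.0794,  0.7127])}
1233 [ 0.47021936 -0.16028749  0.11094368] [ 0.48674045 -0.14327763  0.12345597] 304 342 289 328
sphere [ 0.47917893 -0.15156803  0.11389678] 0.008524766301844598
```

View pics/w3.png

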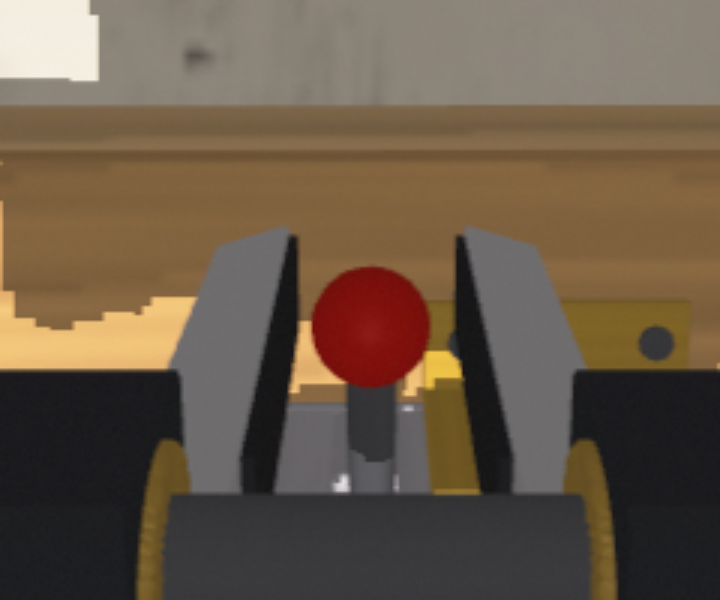

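Knob centre at crop column 371 against a pad midline of about 377, so it is ~1 mm off. Correcting that and gripping.

```bash
python3 -m pendant '[{"hand":27,"dx":0,"dy":-0.001,"dz":0.001,"yaw":0},{"hand":27,"dx":0,"dy":0,"dz":0,"yaw":0},{"hand":20,"dx":0,"dy":0,"dz":0,"yaw":0},{"hand":16,"dx":0,"dy":0,"dz":0,"yaw":0},{"hand":12,"dx":0,"dy":0,"dz":0,"yaw":0},{"hand":10,"dx":0,"dy":0,"dz":0,"yaw":0},{"hand":10,"dx":0,"dy":0,"dz":0,"yaw":0},{"hand":10,"dx":0,"dy":0,"dz":0,"yaw":0}]'
```

```text
t: 5.35
ee_pos: [0.4782, -0.1512, 0.0955]
tool_rot: [-3.142, -0.0, -3.092]
force: [-0.6, -0.7, -0.4]
opening: 0.0163
gripper_force: 30.0
```

```bash
python3 -m pendant '[{"hand":10,"dx":-0.0032,"dy":0,"dz":-0.0059,"yaw":0},{"hand":10,"dx":-0.0039,"dy":0,"dz":-0.0057,"yaw":0},{"hand":10,"dx":-0.0043,"dy":0,"dz":-0.0052,"yaw":0},{"hand":10,"dx":-0.0049,"dy":0,"dz":-0.0047,"yaw":0},{"hand":10,"dx":-0.0053,"dy":0,"dz":-0.0042,"yaw":0},{"hand":10,"dx":0,"dy":0,"dz":0,"yaw":0},{"hand":10,"dx":0,"dy":0,"dz":0,"yaw":0},{"hand":10,"dx":0,"dy":0,"dz":0,"yaw":0}]'
python3 - <<'E'
from h import *
im,d=read_camera('wrist');cv2.imwrite('pics/w4.png',im[:,:,::-1])
i=im.astype(int);m=(i[...,0]>90)&(i[...,1]<60)&(i[...,2]<60)&(d>0)
K=camera_info('wrist');v,u=np.nonzero(m);z=d[v,u]
P=np.array([w('wrist',[(a-K['cx'])/K['fx']*b,(e-K['cy'])/K['fy']*b,b]) for a,e,b in zip(u,v,z)])
k=(np.abs(P-[.5,-.15,.14])<.04).all(1);P=P[k]
A=np.c_[2*P,np.ones(len(P))];x=np.linalg.lstsq(A,(P**2).sum(1),rcond=None)[0];print('sphere',x[:3],np.sqrt(x[3]+x[:3]@x[:3]))
E
```

```text
t: 6.15
ee_pos: [0.4995, -0.1501, 0.121]
tool_rot: [3.142, -0.0, -3.092]
force: [-2.5, 0.1, 1.4]
opening: 0.016
gripper_force: 30.0
sphere [ 0.49921487 -0.15056235  0.13856801] 0.008486456242257334
```

View pics/w4.png

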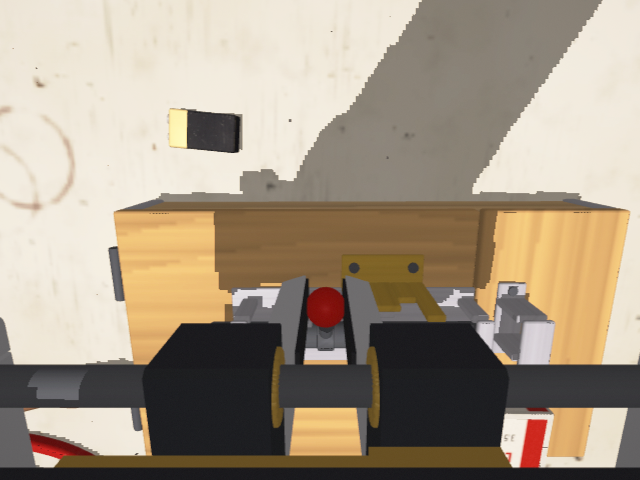

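The handle is lifted to about 0.49 with small forces; knob at (325,307) is held by the pads. Sliding 42 mm, which cannot reach the brass wall yet (earliest at 47.5 mm).

```bash
python3 -m pendant '[{"hand":10,"dx":0,"dy":0.004,"dz":0,"yaw":0},{"hand":10,"dx":0,"dy":0.006,"dz":0,"yaw":0},{"hand":10,"dx":0,"dy":0.007,"dz":0,"yaw":0},{"hand":10,"dx":0,"dy":0.008,"dz":0,"yaw":0},{"hand":10,"dx":0,"dy":0.008,"dz":0,"yaw":0},{"hand":10,"dx":0,"dy":0.006,"dz":0,"yaw":0},{"hand":10,"dx":0,"dy":0.003,"dz":0,"yaw":0},{"hand":10,"dx":0,"dy":0,"dz":0,"yaw":0}]'
```

```text
t: 7.0
ee_pos: [0.4977, -0.1073, 0.1212]
tool_rot: [3.141, -0.0, -3.091]
force: [-3.8, 2.8, 4.3]
opening: 0.0164
gripper_force: 30.0
```

Slid 42.9 mm with small forces. Taking a coarse look at the brass strip's height profile from depth before the slow feel.

```bash
python3 - <<'E'
from h import *
c,s=np.cos(.051),np.sin(.051)
for cam in('wrist','side'):
    im,d=read_camera(cam)
    if cam=='wrist': cv2.imwrite('pics/w5.png',cv2.resize(im[220:360,300:540,::-1],None,fx=3,fy=3))
    K=camera_info(cam);R=cv2.Rodrigues(np.array(K['rvec']))[0]
    V,U=np.mgrid[0:480,0:640]
    Q=(np.stack([(U-K['cx'])/K['fx']*d,(V-K['cy'])/K['fy']*d,d],-1)-np.array(K['tvec']).ravel())@R
    i=im.astype(int);m=(d>0)&(i[...,0]>i[...,2]*2.5)&(i[...,1]>i[...,0]*.65)
    P=Q[m]-[.5396,-.1483,.0604]
    L=np.c_[c*P[:,0]+s*P[:,1],-s*P[:,0]+c*P[:,1],P[:,2]]
    L=L[(L[:,0]>-.034)&(L[:,0]<-.014)&(L[:,2]>.005)&(L[:,2]<.07)]
    print(cam,len(L))
    for y in np.arange(.02,.1,.002):
        k=abs(L[:,1]-y)<.001
        if k.sum(): print(round(y*1e3),k.sum(),np.round(np.percentile(L[k,2],95)*1e3,1),end=' | ')
    print()
E
```

```text
wrist 357
32 15 21.3 | 34 31 20.4 | 36 20 15.3 | 38 16 13.1 | 40 15 11.0 | 42 8 9.5 | 44 12 11.1 | 46 13 12.1 | 48 17 15.6 | 50 25 17.0 | 52 20 21.1 | 
side 2
26 1 10.9 | 30 1 7.5 |
```

View pics/w5.png

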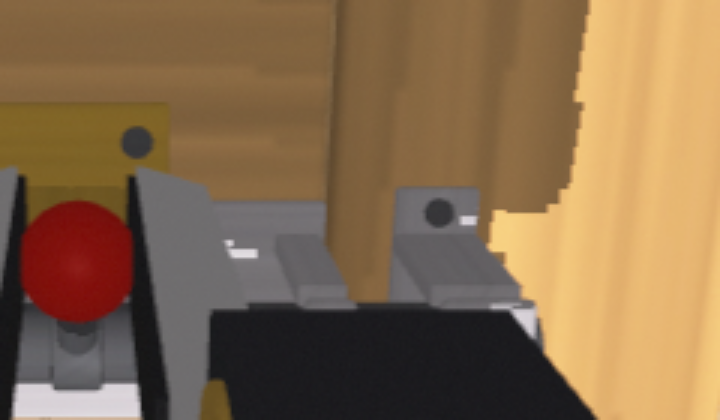

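The strip is mostly hidden behind the fingers (knob at crop (78,260)), so feel decides from here. Creeping 2 mm per call.

```bash
python3 -m pendant '[{"hand":10,"dx":0,"dy":0.0004,"dz":0,"yaw":0},{"hand":10,"dx":0,"dy":0.0004,"dz":0,"yaw":0},{"hand":10,"dx":0,"dy":0.0004,"dz":0,"yaw":0},{"hand":10,"dx":0,"dy":0.0004,"dz":0,"yaw":0},{"hand":10,"dx":0,"dy":0.0004,"dz":0,"yaw":0},{"hand":10,"dx":0,"dy":0,"dz":0,"yaw":0},{"hand":10,"dx":0,"dy":0,"dz":0,"yaw":0},{"hand":10,"dx":0,"dy":0,"dz":0,"yaw":0}]'
```

```text
t: 7.9
ee_pos: [0.4977, -0.1063, 0.1212]
tool_rot: [-3.141, 0.0, -3.092]
force: [-5.2, -2.3, 4.0]
opening: 0.0161
gripper_force: 30.0
```

```bash
python3 -m pendant '[{"hand":10,"dx":0,"dy":0.0004,"dz":0,"yaw":0},{"hand":10,"dx":0,"dy":0.0004,"dz":0,"yaw":0},{"hand":10,"dx":0,"dy":0.0004,"dz":0,"yaw":0},{"hand":10,"dx":0,"dy":0.0004,"dz":0,"yaw":0},{"hand":10,"dx":0,"dy":0.0004,"dz":0,"yaw":0},{"hand":10,"dx":0,"dy":0,"dz":0,"yaw":0},{"hand":10,"dx":0,"dy":0,"dz":0,"yaw":0},{"hand":10,"dx":0,"dy":0,"dz":0,"yaw":0}]'
```

```text
t: 8.7
ee_pos: [0.4975, -0.1043, 0.1212]
tool_rot: [-3.141, -0.0, -3.092]
force: [-4.3, -3.1, 3.7]
opening: 0.0161
gripper_force: 30.0
```

```bash
python3 -m pendant '[{"hand":10,"dx":0,"dy":0.0004,"dz":0,"yaw":0},{"hand":10,"dx":0,"dy":0.0004,"dz":0,"yaw":0},{"hand":10,"dx":0,"dy":0.0004,"dz":0,"yaw":0},{"hand":10,"dx":0,"dy":0.0004,"dz":0,"yaw":0},{"hand":10,"dx":0,"dy":0.0004,"dz":0,"yaw":0},{"hand":10,"dx":0,"dy":0,"dz":0,"yaw":0},{"hand":10,"dx":0,"dy":0,"dz":0,"yaw":0},{"hand":10,"dx":0,"dy":0,"dz":0,"yaw":0}]'
```

```text
t: 9.5
ee_pos: [0.4974, -0.1023, 0.1212]
tool_rot: [-3.141, 0.0, -3.092]
force: [-4.4, -3.1, 3.3]
opening: 0.0159
gripper_force: 30.0
```

```bash
python3 -m pendant '[{"hand":10,"dx":0,"dy":0.0004,"dz":0,"yaw":0},{"hand":10,"dx":0,"dy":0.0004,"dz":0,"yaw":0},{"hand":10,"dx":0,"dy":0.0004,"dz":0,"yaw":0},{"hand":10,"dx":0,"dy":0.0004,"dz":0,"yaw":0},{"hand":10,"dx":0,"dy":0.0004,"dz":0,"yaw":0},{"hand":10,"dx":0,"dy":0,"dz":0,"yaw":0},{"hand":10,"dx":0,"dy":0,"dz":0,"yaw":0},{"hand":10,"dx":0,"dy":0,"dz":0,"yaw":0}]'
```

```text
t: 10.3
ee_pos: [0.4975, -0.1008, 0.1213]
tool_rot: [-3.141, 0.0, -3.093]
force: [-3.5, -5.1, 4.7]
opening: 0.0163
gripper_force: 30.0
```

Force is rising: the tool moved 1.5 mm for 2 mm commanded. A small extra push should confirm it.

```bash
python3 -m pendant '[{"hand":10,"dx":0,"dy":0.0004,"dz":0,"yaw":0},{"hand":10,"dx":0,"dy":0.0004,"dz":0,"yaw":0},{"hand":10,"dx":0,"dy":0,"dz":0,"yaw":0},{"hand":10,"dx":0,"dy":0,"dz":0,"yaw":0},{"hand":10,"dx":0,"dy":0,"dz":0,"yaw":0},{"hand":10,"dx":0,"dy":0,"dz":0,"yaw":0},{"hand":10,"dx":0,"dy":0,"dz":0,"yaw":0},{"hand":10,"dx":0,"dy":0,"dz":0,"yaw":0}]'
```

```text
t: 11.1
ee_pos: [0.4975, -0.1005, 0.1214]
tool_rot: [-3.14, 0.001, -3.093]
force: [-3.1, -8.8, 3.5]
opening: 0.0167
gripper_force: 30.0
```

Contact confirmed, with the force up to 8.8 N and the tool stalled at y ≈ -0.101. Backing off so the handle ends 1.5 mm behind the wall.

```bash
python3 -m pendant '[{"hand":10,"dx":0,"dy":-0.001,"dz":0,"yaw":0},{"hand":10,"dx":0,"dy":-0.001,"dz":0,"yaw":0},{"hand":10,"dx":0,"dy":-0.001,"dz":0,"yaw":0},{"hand":10,"dx":0,"dy":-0.0005,"dz":0,"yaw":0},{"hand":10,"dx":0,"dy":-0.0005,"dz":0,"yaw":0},{"hand":10,"dx":0,"dy":0,"dz":0,"yaw":0},{"hand":10,"dx":0,"dy":0,"dz":0,"yaw":0},{"hand":10,"dx":0,"dy":0,"dz":0,"yaw":0}]'
```

```text
t: 11.9
ee_pos: [0.4974, -0.1028, 0.1211]
tool_rot: [3.141, -0.0, -3.092]
force: [-5.6, 2.6, 5.3]
opening: 0.0159
gripper_force: 30.0
```

```bash
python3 -m pendant '[{"hand":10,"dx":0.0019,"dy":0,"dz":0.0013,"yaw":0},{"hand":10,"dx":0.0018,"dy":0,"dz":0.0012,"yaw":0},{"hand":10,"dx":0.0018,"dy":0,"dz":0.0012,"yaw":0},{"hand":10,"dx":0.0018,"dy":0,"dz":0.0013,"yaw":0},{"hand":10,"dx":0,"dy":0,"dz":0,"yaw":0},{"hand":10,"dx":0,"dy":0,"dz":0,"yaw":0},{"hand":10,"dx":0,"dy":0,"dz":0,"yaw":0},{"hand":10,"dx":0,"dy":0,"dz":0,"yaw":0}]'
```

```text
t: 12.7
ee_pos: [0.4911, -0.1034, 0.1162]
tool_rot: [-3.141, 0.002, -3.092]
force: [4.8, 2.8, -6.9]
opening: 0.0163
gripper_force: 30.0
```

Tangential force is about 1 N, just the handle's weight. Easing the radial pull and lowering just past the rim height to test.

```bash
python3 -m pendant '[{"hand":10,"dx":-0.0007,"dy":0,"dz":0.0007,"yaw":0},{"hand":10,"dx":0.0008,"dy":0,"dz":0.0008,"yaw":0},{"hand":10,"dx":0.0008,"dy":0,"dz":0.0008,"yaw":0},{"hand":10,"dx":0.0008,"dy":0,"dz":0.0008,"yaw":0},{"hand":10,"dx":0.0007,"dy":0,"dz":0.0007,"yaw":0},{"hand":10,"dx":0,"dy":0,"dz":0,"yaw":0},{"hand":10,"dx":0,"dy":0,"dz":0,"yaw":0},{"hand":10,"dx":0,"dy":0,"dz":0,"yaw":0}]'
```

```text
t: 13.5
ee_pos: [0.4879, -0.1039, 0.1124]
tool_rot: [-3.141, 0.0, -3.092]
force: [-2.5, 2.3, 2.8]
opening: 0.0161
gripper_force: 30.0
```

No rim reaction at a ≈ 0.30, so the handle seems to be entering the notch. Lowering on in a checked step.

```bash
python3 -m pendant '[{"hand":10,"dx":0.0006,"dy":0,"dz":0.0007,"yaw":0},{"hand":10,"dx":0.0006,"dy":0,"dz":0.0007,"yaw":0},{"hand":10,"dx":0.0006,"dy":0,"dz":0.0007,"yaw":0},{"hand":10,"dx":0.0006,"dy":0,"dz":0.0006,"yaw":0},{"hand":10,"dx":0,"dy":0,"dz":0,"yaw":0},{"hand":10,"dx":0,"dy":0,"dz":0,"yaw":0},{"hand":10,"dx":0,"dy":0,"dz":0,"yaw":0},{"hand":10,"dx":0,"dy":0,"dz":0,"yaw":0}]'
```

```text
t: 14.3
ee_pos: [0.4856, -0.104, 0.1097]
tool_rot: [-3.141, 0.0, -3.092]
force: [1.0, 1.9, 1.1]
opening: 0.0158
gripper_force: 30.0
```

```bash
python3 -m pendant '[{"hand":10,"dx":0.0014,"dy":0,"dz":0.0018,"yaw":0},{"hand":10,"dx":0.0014,"dy":0,"dz":0.0018,"yaw":0},{"hand":10,"dx":0.0013,"dy":0,"dz":0.0018,"yaw":0},{"hand":10,"dx":0.001,"dy":0,"dz":0.0016,"yaw":0},{"hand":10,"dx":0.001,"dy":0,"dz":0.0015,"yaw":0},{"hand":10,"dx":0.0009,"dy":0,"dz":0.0015,"yaw":0},{"hand":10,"dx":0,"dy":0,"dz":0,"yaw":0},{"hand":10,"dx":0,"dy":0,"dz":0,"yaw":0}]'
```

```text
t: 15.1
ee_pos: [0.4783, -0.1043, 0.0996]
tool_rot: [-3.142, -0.0, -3.092]
force: [-1.3, 2.2, 0.9]
opening: 0.0162
gripper_force: 30.0
```

```bash
python3 -m pendant '[{"hand":10,"dx":0.0005,"dy":0,"dz":0.001,"yaw":0},{"hand":10,"dx":0.0005,"dy":0,"dz":0.001,"yaw":0},{"hand":10,"dx":0.0006,"dy":0,"dz":0.0009,"yaw":0},{"hand":10,"dx":0,"dy":0,"dz":0,"yaw":0},{"hand":10,"dx":0,"dy":0,"dz":0,"yaw":0},{"hand":10,"dx":0,"dy":0,"dz":0,"yaw":0},{"hand":10,"dx":0,"dy":0,"dz":0,"yaw":0},{"hand":10,"dx":0,"dy":0,"dz":0,"yaw":0}]'
```

```text
t: 15.9
ee_pos: [0.4769, -0.1044, 0.0968]
tool_rot: [-3.141, 0.0, -3.092]
force: [-0.6, 1.5, 1.0]
opening: 0.016
gripper_force: 30.0
```

The handle is at about 0.02, as low as it was at home. Opening, then withdrawing straight up.

```bash
python3 -m pendant '[{"hand":15,"dx":0,"dy":0,"dz":0,"yaw":0},{"hand":22,"dx":0,"dy":0,"dz":0,"yaw":0},{"hand":35,"dx":0,"dy":0,"dz":0,"yaw":0},{"hand":45,"dx":0,"dy":0,"dz":0,"yaw":0},{"hand":45,"dx":0,"dy":0,"dz":0,"yaw":0},{"hand":45,"dx":0,"dy":0,"dz":0,"yaw":0},{"hand":45,"dx":0,"dy":0,"dz":-0.01,"yaw":0},{"hand":45,"dx":0,"dy":0,"dz":-0.02,"yaw":0}]'
python3 -m pendant '[{"hand":45,"dx":0,"dy":0,"dz":-0.03,"yaw":0},{"hand":45,"dx":0,"dy":0,"dz":-0.03,"yaw":0},{"hand":45,"dx":0.02,"dy":0,"dz":-0.03,"yaw":0},{"hand":45,"dx":0.02,"dy":0,"dz":-0.02,"yaw":0},{"hand":45,"dx":0.02,"dy":0,"dz":0,"yaw":0},{"hand":45,"dx":0.02,"dy":0,"dz":0,"yaw":0},{"hand":45,"dx":0,"dy":0,"dz":0,"yaw":0},{"hand":45,"dx":0,"dy":0,"dz":0,"yaw":0}]'
python3 - <<'E'
from h import *
for cam in('wrist','side'):
    im,d=read_camera(cam)
    cv2.imwrite(f'pics/{cam}6.png',im[:,:,::-1] if cam=='wrist' else cv2.resize(im[210:400,230:470,::-1],None,fx=3,fy=3))
    i=im.astype(int);m=(i[...,0]>90)&(i[...,1]<60)&(i[...,2]<60)&(d>0)
    K=camera_info(cam);v,u=np.nonzero(m);z=d[v,u]
    P=np.array([w(cam,[(a-K['cx'])/K['fx']*b,(e-K['cy'])/K['fy']*b,b]) for a,e,b in zip(u,v,z)])
    k=(np.abs(P-[.48,-.1,.118])<.03).all(1);P=P[k]
    A=np.c_[2*P,np.ones(len(P))];x=np.linalg.lstsq(A,(P**2).sum(1),rcond=None)[0];print(cam,len(P),x[:3],np.sqrt(x[3]+x[:3]@x[:3]))
E
```

```text
t: 16.7
ee_pos: [0.4761, -0.1044, 0.1268]
tool_rot: [-3.141, -0.002, -3.093]
force: [-0.2, 0.5, -0.0]
opening: 0.0423
gripper_force: 0.0
t: 17.5
ee_pos: [0.3973, -0.1083, 0.2375]
tool_rot: [3.141, 0.001, -3.092]
force: [-0.8, 0.2, 0.5]
opening: 0.0426
gripper_force: 0.0
wrist 330 [ 0.47726081 -0.10474728  0.11325988] 0.00894364826468777
side 101 [ 0.47409932 -0.10487159  0.1139436 ] 0.007594358861630951
```

View pics/wrist6.png

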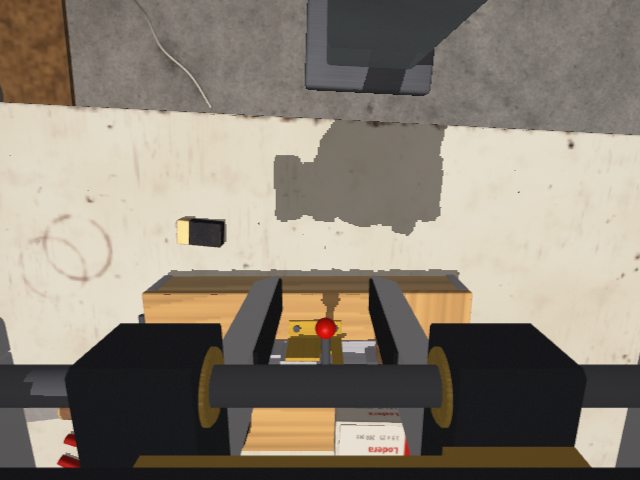

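View pics/side6.png

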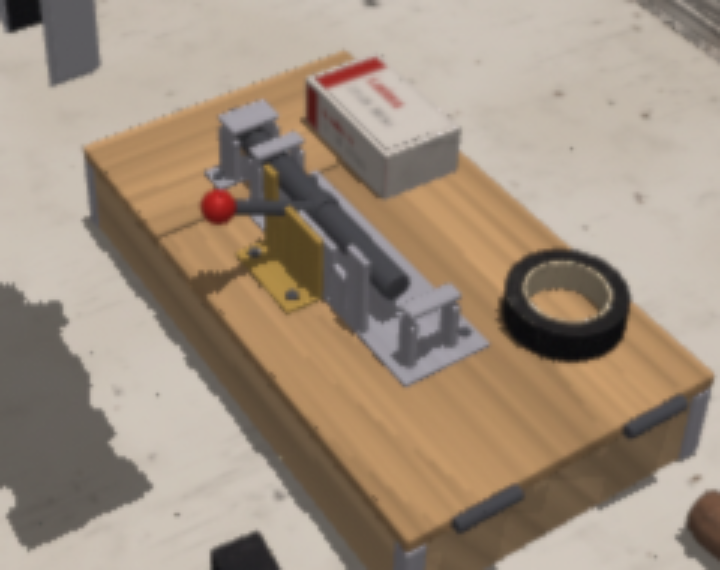

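The side view shows the rod seated in the brass notch with the tall wall beyond it and the knob at crop (218,206). Knob height is 0.113–0.114, the same as in the home notch. The tape, carton and battery haven't moved and the robot is clear of everything, so I'm handing in.

```bash
python3 -c "from station import *; print(close_job())"
```

```text
the job is handed in; nothing more can be done
None
```

The case is bolted: the handle sits fully down in the brass notch, found by feel at about 48 mm of slide with no more than 9 N measured at the wrist, then released; the tape, carton and battery were left untouched, and the job was handed in at about 18 s.

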